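# Roll the dryer ball into its pocket and shut the keeper

## Task

On the pine board, gently roll the loose wool dryer ball into the empty pocket beside the stored ball, pushing it along under the raised wire keeper without lifting it off the board. Then press the wire keeper fully down so that its bar lies level in front of both balls. Leave the stored ball and everything else on the counter where it is.

Things in the scene. Friction and masses are not known exactly. Their poses are not given: they have to be found in the camera images.
- board: Fixed pine board, top 12 mm above the counter. Origin on the counter on its middle line; x points away from the robot towards the keeper's hinge, y left, z up. Flat top x -200 to 140, y -150 to 150 mm. Rails 12 mm wide, 32 mm high along the sides (y = +-156) and far end; near lip (x = -204) 18 mm high. On the side rails: brackets 70 mm high at x = 115, rests 55 mm high at x = -35.
- pocket_left (a point): Centre of the mouth of the left pocket, at board x = 30, y = +60 mm, z = 12 mm (level with the top). A round hole 47 mm wide and 10 mm deep; a dryer ball sinks 8 mm into it and rests on its rim. Axes as the board's.
- pocket_right (a point): Centre of the mouth of the right pocket, board x = 30, y = -60 mm, otherwise the same. One of the two pockets holds the stored ball, the other is empty (a grey felt disc shows on its floor).
- ball_center (a point): Centre of the loose ball: a cream wool dryer ball, 76 mm diameter, 60 to 130 g, on the near half of the board. Centre 50 mm above the counter while rolling on the board, 42 mm when seated in a pocket. It rolls with some resistance: let go at 60 mm/s it stops within about 10 mm. Its axes turn as it rolls.
- stored_center (a point): Centre of the stored ball, the same kind of ball, already seated in one of the pockets; to be left there.
- keeper (a joint): Hinge angle of the wire keeper, rad: 0 = fully down (level), 0.55 to 0.70 at the start (raised), 0.72 at most. A U of 10 mm steel wire: two arms 150 mm long at the board's sides and a cross bar. The hinge is stiff: it stays where left; 1 to 3 N on the bar turns it. It clears a seated ball by about 20 mm.
- keeper_hinge (a point): Middle of the keeper's hinge axis, which runs along the board's y: board x = 115, y = 0, z = 60 mm. The bar's centre line is at board x = 115 - 150 cos(angle), z = 60 + 150 sin(angle) mm.
- keeper_bar (a point): Middle of the keeper's cross bar (on the wire's centre line; bar 10 mm thick, 312 mm long, along the board's y). When the keeper is down it is at board x = -35, z = 60 mm.
- peg: Bystander: wooden clothes peg, 76 x 11 x 12 mm, lying lengthwise on the board beside the left rail. Origin under its centre.
- detergent: Bystander: brown detergent bottle, 80 mm diameter, 190 mm tall, standing on the counter left of the board. Origin under its centre.
- spray: Bystander: clear spray bottle with a white head, 66 mm diameter, 168 mm tall, right of the board. Origin under its centre.
- cup: Bystander: white dosing cup, 64 mm diameter, 50 mm tall, on the counter nearer the robot, to the left. Origin under its centre.
- brush: Bystander: scrubbing brush, 160 x 50 x 45 mm, on the counter nearer the robot, to the right. Origin under its centre.
- tablets: Bystander: white jar of tablets, 90 mm diameter, 120 mm tall, on the counter to the right. Origin under its centre.

How it is judged:
By the outcome, as a careful person would: the job done as asked, in the order asked, and still so for the second after the job is handed in, with the robot touching nothing.
It also fails if it takes over 72 s, if anything falls off the work surface, if the arm or the gripper's body presses on something with over 40 N, if the wrist force passes 120 N, or if a joint passes its speed limit or range.

## Robot

A 6-joint arm with a two-finger parallel gripper is mounted at the origin on the work surface. World frame = base frame: x ahead of the robot, y to its left, z up, the work surface at z = 0. Lengths are in mm, angles in degrees, forces in N, time in s.
With the tool pointing down it reaches from about 350 to 800 mm from the base axis. Payload 7.3 kg.
Tool frame: the origin (TCP) lies at the centre of the arm's flange, where the gripper is bolted on; the fingertips stand 173 mm ahead of it and the grasp point (between the pads) lies 155 mm ahead of it; z points along the fingers, y is the line along which they close (so a half turn about z gives the same grasp; the last joint's range is limited). The gripper opens to 85 mm and grips with 20 to 120 N. Pads are 22 mm wide; open, the fingers measure 114 mm over their backs; the gripper's body (76 mm by 85 mm) begins 54 mm behind the grasp point. The pads swing forward as they close: fully open they stand 13 mm farther back than shut.
Start: joints at [60.848, 19.595, 87.324, -0, 73.075, -8.365], TCP at [186.298, 490.837, 404.722] pointing down, gripper open.
Joint ranges: [-145.02, 145.02], [-44.19, 115.74], [2.07, 154.8], [-57.11, 237.11], [16.16, 152.29], [-177.93, 177.93]. Speed limits (degrees/s): [147.25, 147.25, 180, 180, 180, 180].

## Interface

Orientations are given as a 3x3 rotation matrix whose columns are the frame's x, y, z axes.
In Python, from cell import status, get_image, camera_model, ticket gives the robot as it stands.
- The arm moves only by the tool move_arm, never from a script. Its argument "plan" is text: rows parted by semicolons, each of 7 numbers parted by spaces: the shift along the tool's x, y, z in cm, then the turn, a rotation vector about the tool's x, y, z in rad, then the finger opening in cm, from 0 to 8.54. In form: dx dy dz ax ay az claw; .... A call has 1 to 20 rows; each row shifts and turns the commanded pose from where the row before left it, along the tool's axes as they then stand; what a row does not reach is not made up. A row lasts 1/12 s, in which the tool goes at most 41.7 mm and 7.16 degrees, less where a joint would pass 70% of its speed; a pose out of reach is approached as far as the arm can. A call is refused whole if a number of a shift passes 4.17 or a number of a turn 0.125, either way. A call with a gripper value outside its range is refused whole. The fingers move at their own pace and stop on an object; the grip force is fixed at half the most. Time passes only in rows, so rows that do not move let the fingers close. It gives the time, the measured TCP pose, the force, the opening and the grip force at its end, in the units of the state.
- status.observe(): the state, without advancing time (a new reading comes with each control period).
- get_image(name): name is "scene" or "top" or "wrist"; returns (picture, depth): 384x512x3 uint8, red, green, blue; 384x512 float32, mm along the optical axis (not along the pixel's ray), 0 where there is no reading.
- camera_model(name): a dict with "K" (3x3 intrinsics, pixels), "extrinsics" (4x4, takes a point from camera to world coordinates). Camera axes: x right, y up, looking along -z (the intrinsics and any distortion apply to the point x, -y, -z); pixel columns grow to the right and rows downward; lengths in mm; the calibration is good to about 2 mm. A picture is of the moment at which its call begins: read the wrist's pose just before it. camera_model takes no time and is no camera call; for the wrist camera it gives the pose at the moment of the call.
- ticket.job_done(): hands the job in; it is judged then, once.
The state is a dict: "t": time; "joint_pos": joint angles; "dq": joint speeds; "joint_efforts": joint torques, N m; "tool_pos": TCP position; "ee_rot": TCP orientation; "ft_force": force on the tool from outside, world axes, zero at the start; "torque": the same for the moment, N m; "opening": finger opening in mm; "finger_force": force on a finger pad.
Only numpy, scipy, OpenCV 4.12 (cv2) and the standard library are available. Lean on these libraries where they do the work, as an engineer would, in place of code of your own. Each camera call takes 0.05 s, during which the arm holds its last target. There are 200 camera calls.

## Working session

There is one attempt and no reset: what is moved stays moved. The work goes in short steps, Python scripts to look and compute and a tool call to move; the robot and the scene stay as the last step left them, time stands still between calls to the robot, and variables do not carry over. Pictures are saved under pics/ and viewed, at most 10 in all, crops included, and the job is handed in when it is done.

Besides the shell and the picture viewer there is one more tool, called after ">>>" as name(argument=value, ...), one argument or row to a line, values as JSON. move_arm: Moves the arm, as the interface text tells. Its arguments: {"type":"object","properties":{"plan":{"type":"string"}},"required":["plan"]}

```bash
mkdir -p pics; ls
cat > h.py <<'E'
import numpy as np, cv2
from cell import status, get_image, camera_model, ticket
def cam(n):
    m=camera_model(n); return np.array(m["K"]),np.array(m["extrinsics"]),m
def pts(n,d,us,vs):
    K,T,_=cam(n); z=d[vs,us]
    p=np.stack([(us-K[0,2])/K[0,0]*z,-(vs-K[1,2])/K[1,1]*z,-z,np.ones(len(z))])
    return (T@p)[:3].T
def ray(n,u,v,h):
    K,T,_=cam(n); d=T[:3,:3]@np.array([(u-K[0,2])/K[0,0],-(v-K[1,2])/K[1,1],-1]); o=T[:3,3]
    return o+d*(h-o[2])/d[2]
E
python3 - <<'E'
from h import *
for n in("scene","top"):
    p,d=get_image(n); cv2.imwrite(f"pics/{n}0.png",p[:,:,::-1]); np.savez(f"{n}0.npz",p=p,d=d); m=cam(n)[2]; print({k:np.round(v,2).tolist() if k!='x' else v for k,v in m.items() if not isinstance(v,str)})
s=status.observe(); print(s["t"],s["tool_pos"],np.round(s["ee_rot"],3).tolist(),s["opening"])
E
```

```text
pics
{'K': [[462.71, 0.0, 258.85], [0.0, 462.71, 188.72], [0.0, 0.0, 1.0]], 'extrinsics': [[-0.15, -0.74, 0.65, 1379.59], [0.99, -0.11, 0.1, 99.44], [-0.0, 0.66, 0.75, 1060.23], [0.0, 0.0, 0.0, 1.0]]}
{'K': [[373.57, 0.0, 253.07], [0.0, 373.57, 189.18], [0.0, 0.0, 1.0]], 'extrinsics': [[0.02, 0.99, -0.16, 398.39], [-1.0, 0.01, -0.01, -43.64], [-0.01, 0.16, 0.99, 934.1], [0.0, 0.0, 0.0, 1.0]]}
0.1 [186.22805586 490.7246872  404.08119764] [[-0.935, 0.355, -0.001], [0.355, 0.935, -0.001], [0.0, -0.001, -1.0]] 85.37296973469475
```

View pics/top0.png

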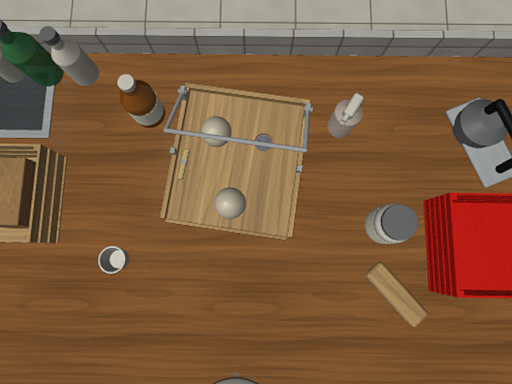

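View pics/scene0.png

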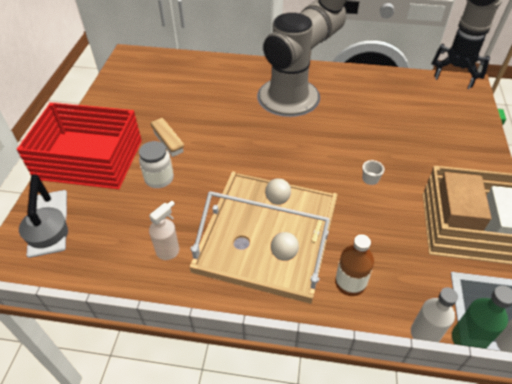

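Top view: the stored ball is in the left pocket (215,131), the empty right pocket is at (263,142), and the loose ball is at (230,203). The bar runs from (167,131) to (306,150), with the peg at (183,165).

Run:
```python
from h import *
z=np.load("top0.npz");p,d=z["p"],z["d"]
V,U=np.mgrid[:384,:512]
P=pts("top",d,U.ravel(),V.ravel()).reshape(384,512,3)
# balls: sphere fit from depth (least squares)
from scipy.optimize import least_squares
for n,u0,v0,h in(("loose",230,203,50),("stored",213,128,42)):
    m=((U-u0)**2+(V-v0)**2<16**2)&(P[...,2]>h+5)&(P[...,2]<h+42)
    q=P[m]; r=least_squares(lambda c:np.linalg.norm(q-c,axis=1)-38,[q[:,0].mean(),q[:,1].mean(),h],loss="soft_l1").x
    print(n,m.sum(),r.round(1))
# felt disc
hsv=cv2.cvtColor(p,cv2.COLOR_RGB2HSV)
m=(hsv[...,1]<80)&(np.hypot(U-263,V-142)<13)
print("felt",m.sum(), np.median(P[m],axis=0), "ray",ray("top",U[m].mean(),V[m].mean(),12 if 0 else 3))
# bar: points high, between
m=(P[...,2]>100)&(P[...,2]<190)&(U>170)&(U<303)&(V>122)&(V<155)&(hsv[...,1]<90)
print("bar",m.sum(),P[m].min(0),P[m].max(0),np.median(P[m],axis=0))
q=P[m];k=np.polyfit(q[:,1],q[:,0],1);print("barfit",k)
# board: wood height mask
m=((P[...,2]>7)&(P[...,2]<45)&(U>155)&(U<320)&(V>75)&(V<245)).astype(np.uint8)
m=cv2.morphologyEx(m,cv2.MORPH_OPEN,np.ones((3,3)))
c=max(cv2.findContours(m,0,2)[0],key=cv2.contourArea)
b=P[(m>0)][:,:2].astype(np.float32);print("board",cv2.minAreaRect(c),cv2.minAreaRect(b))
for u,v in((185,86),(310,98),(289,238),(163,220)):print(ray("top",u,v,30).round(0))
```

```text
loose 766 [510.9  21.5  49.4]
stored 507 [690.4  61.1  41.5]
felt 270 [659.24269878 -56.00672777   5.31119077] ray [675.05395183 -56.22013883   3.        ]
bar 605 [ 615.79510865 -139.77535934  135.3118804 ] [661.56627341 149.48152697 146.83833141] [638.2637921    0.95555118 142.45025534]
barfit [1.33257075e-01 6.37844540e+02]
board ((231.79000854492188, 186.97000122070312), (133.36032104492188, 89.3782958984375), 8.130102157592773) ((628.849609375, 38.437652587890625), (382.3848876953125, 360.37060546875), 82.37677764892578)
[815. 147.  30.]
[ 786. -174.   30.]
[ 431. -121.   30.]
[469. 185.  30.]
```

>>> move_arm(
  plan="0 0 0 0 0 0.084 4; -2.67 -1.77 0.6 0 0 0 4; -2.67 -1.77 0.6 0 0 0 4; -2.67 -1.77 0.6 0 0 0 4; -2.67 -1.77 0.6 0 0 0 4; -2.67 -1.77 0.6 0 0 0 4; -2.67 -1.77 0.6 0 0 0 4; -2.67 -1.77 0.6 0 0 0 4; -2.67 -1.77 0.6 0 0 0 4; -2.67 -1.77 0.6 0 0 0 4; -2.67 -1.77 0.6 0 0 0 4; -2.67 -1.77 0.6 0 0 0 4; -2.67 -1.77 0.6 0 0 0 4; -2.67 -1.77 0.6 0 0 0 4; -2.67 -1.77 0.6 0 0 0 4; -2.67 -1.77 0.6 0 0 0 4; -2.67 -1.77 0.6 0 0 0 4; 0 0 0 0 0 0 4",
)

```text
t: 1.6
tool_pos: [451.4, 47.1, 307.7]
ee_rot: [[-0.9, 0.436, 0.0], [0.436, 0.9, -0.001], [-0.001, -0.001, -1.0]]
ft_force: [0.3, 0.5, 0.9]
opening: 39.8
finger_force: 0.0
```

Run:
```python
from h import *
s=status.observe();R=np.array(s["ee_rot"]);p,d=get_image("wrist");K,T,_=cam("wrist")
print(s["t"],s["tool_pos"].round(1) if hasattr(s["tool_pos"],'round') else s["tool_pos"],R.round(3).tolist(),np.round(s["joint_pos"],1),s["opening"])
print("cam in tool",R.T@(T[:3,3]-s["tool_pos"]),(R.T@T[:3,:3]).round(2).tolist())
cv2.imwrite("pics/w1.png",p[:,:,::-1])
# fingertip nearest points in tool frame
V,U=np.mgrid[:384,:512];P=pts("wrist",d,U.ravel(),V.ravel());q=(P-s["tool_pos"])@R
m=(d.ravel()>0)&(abs(q[:,0])<25)&(q[:,2]<200)&(q[:,2]>80)&(abs(q[:,1])<60)
print(m.sum(),q[m].min(0),q[m].max(0))
```

```text
1.6 [451.4  47.1 307.7] [[-0.9, 0.436, 0.0], [0.436, 0.9, -0.001], [-0.001, -0.001, -1.0]] [-3.700e+00  1.870e+01  1.061e+02 -1.000e-01  5.520e+01 -6.780e+01] 39.83346885035318
cam in tool [78.81949685 -0.62660401 30.7863063 ] [[-0.0, 0.95, 0.3], [1.0, 0.0, -0.0], [-0.0, 0.3, -0.95]]
36141 [-11.90935839 -59.99781394  80.0023661 ] [ 22.01505924  59.99842475 172.46475241]
```

View pics/w1.png

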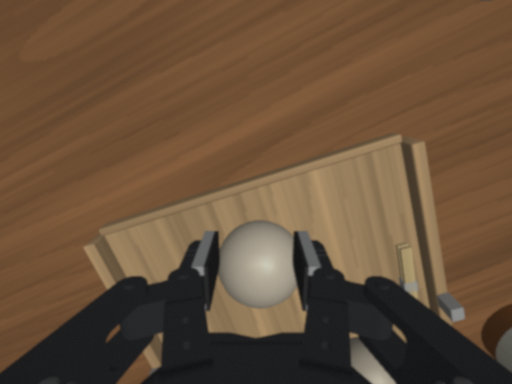

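The wrist view shows the loose ball centred between the pads at (260,263), so the line is good. I'll tilt the fingers forward about the tips.

>>> move_arm(
  plan="0 0.3 0 0 0 0 4; 1.87 0 0.1 0 -0.11 0 4; 1.87 0 0.1 0 -0.11 0 4; 1.87 0 0.1 0 -0.11 0 4; 1.87 0 0.1 0 -0.11 0 4; 1.87 0 0.1 0 -0.11 0 4; 1.87 0 0.1 0 -0.11 0 4; 1.87 0 0.1 0 -0.11 0 4; 0 0 0 0 0 0 4; 0 0 0 0 0 0 4",
)

```text
t: 2.48
tool_pos: [367.6, 93.4, 294.3]
ee_rot: [[-0.749, 0.443, 0.493], [0.357, 0.896, -0.262], [-0.558, -0.021, -0.829]]
ft_force: [0.5, -0.1, -0.5]
opening: 40.1
finger_force: 0.0
```

```bash
cat > s.py <<'E'
from h import *
s=status.observe();R=np.array(s["ee_rot"]);p=np.array(s["tool_pos"])
tip=p+170*R[:,2]; B=np.array([.991,-.132,0]);C=np.array([.132,.991,0]);O=np.array([652.7,5.7,0])
print(s["t"],"tcp",p.round(1),"tip",tip.round(1),"tip board",((tip-O)@B).round(1),((tip-O)@C).round(1),"\nz",R[:,2].round(3),"x",R[:,0].round(3),"j",np.round(s["joint_pos"],1),np.round(s["ft_force"],1))
E
python3 s.py
```

```text
2.4833 tcp [367.6  93.4 294.3] tip [451.4  48.8 153.3] tip board -205.2 16.1 
z [ 0.493 -0.262 -0.829] x [-0.749  0.357 -0.558] j [ 10.   10.5 126.6 -55.   24.8  -6.8] [ 0.5 -0.1 -0.5]
```

```bash
cat > plan.py <<'E'
import sys
from h import *
from scipy.spatial.transform import Rotation as Ro, Slerp
# args: tipx tipy tipz yaw_deg tilt_deg n
x,y,z,yaw,t,n=map(float,sys.argv[1:7]);n=int(n);L=170
s=status.observe();R0=np.array(s["ee_rot"]);p0=np.array(s["tool_pos"]);a,b=np.radians([yaw,t])
f=np.array([np.cos(a),np.sin(a),0]);u=np.array([0,0,1.])
zz=np.sin(b)*f-np.cos(b)*u;xx=-(np.cos(b)*f+np.sin(b)*u);R1=np.c_[xx,np.cross(zz,xx),zz]
S=Slerp([0,1],Ro.from_matrix([R0,R1]));t0=p0+L*R0[:,2];R,p=R0,p0;out=[]
for k in range(1,n+1):
    Rn=S(k/n).as_matrix();pn=t0+(np.array([x,y,z])-t0)*k/n-L*Rn[:,2]
    sh=np.round(R.T@(pn-p)/10,2);w=np.round(Ro.from_matrix(R.T@Rn).as_rotvec(),3)
    p=p+R@sh*10;R=R@Ro.from_rotvec(w).as_matrix()
    out.append(" ".join(f"{v:g}" for v in [*sh,*w]))
print("\n".join(out))
E
python3 plan.py 449.3 34.6 52 -12 14 8
```

```text
-0.07 -0.39 1.1 -0.015 0.043 -0.028
-0.11 -0.39 1.13 -0.015 0.043 -0.027
-0.16 -0.39 1.15 -0.015 0.043 -0.028
-0.2 -0.39 1.17 -0.015 0.043 -0.027
-0.25 -0.4 1.19 -0.015 0.043 -0.028
-0.3 -0.4 1.21 -0.015 0.043 -0.028
-0.34 -0.4 1.23 -0.015 0.043 -0.027
-0.39 -0.42 1.23 -0.016 0.043 -0.028
```

>>> move_arm(
  plan="-0.07 -0.39 1.1 -0.015 0.043 -0.028 4; -0.11 -0.39 1.13 -0.015 0.043 -0.027 4; -0.16 -0.39 1.15 -0.015 0.043 -0.028 4; -0.2 -0.39 1.17 -0.015 0.043 -0.027 4; -0.25 -0.4 1.19 -0.015 0.043 -0.028 4; -0.3 -0.4 1.21 -0.015 0.043 -0.028 4; -0.34 -0.4 1.23 -0.015 0.043 -0.027 4; -0.39 -0.42 1.23 -0.016 0.043 -0.028 4; 0 0 0 0 0 0 4; 0 0 0 0 0 0 4",
)

```text
t: 3.32
tool_pos: [410.1, 41.5, 216.6]
ee_rot: [[-0.948, 0.213, 0.237], [0.207, 0.977, -0.051], [-0.243, 0.001, -0.97]]
ft_force: [-0.2, -0.4, 0.1]
opening: 40.4
finger_force: 0.0
```

```bash
python3 s.py
python3 - <<'E'
import numpy as np
# push waypoint: ball centre fraction -> tip target
b=np.array([510.9,21.5]);k=np.array([675,-57]);u=(k-b)/np.linalg.norm(k-b);D=np.linalg.norm(k-b)
f=np.array([np.cos(np.radians(12)),-np.sin(np.radians(12))])
for rem in (D,100,70,40,20,12,6): print(rem,(k-u*rem-f*43).round(1))
E
python3 plan.py 553.6 14.7 52 -12 22 20
```

```text
3.3167 tcp [410.1  41.5 216.6] tip [450.5  32.8  51.7] tip board -204.0 0.2 
z [ 0.237 -0.051 -0.97 ] x [-0.948  0.207 -0.243] j [ -4.2  22.5 122.7  -5.3  21.  -77.2] [-0.2 -0.4  0.1]
181.90948298535733 [468.8  30.4]
100 [542.7  -4.9]
70 [569.8 -17.9]
40 [596.9 -30.8]
20 [614.9 -39.4]
12 [622.1 -42.9]
6 [627.5 -45.5]
-0.39 0.02 0.13 -0 -0.007 -0
-0.39 0.02 0.13 -0 -0.007 -0.001
-0.39 0.02 0.13 -0 -0.007 0
-0.38 0.02 0.13 -0 -0.007 -0
-0.39 0.02 0.14 -0 -0.007 -0
-0.39 0.02 0.15 -0 -0.007 -0.001
-0.38 0.02 0.14 -0 -0.007 0
-0.38 0.02 0.16 -0 -0.007 -0
-0.39 0.02 0.15 -0 -0.006 -0.001
-0.38 0.02 0.16 -0 -0.007 0
-0.38 0.02 0.16 -0 -0.007 -0
-0.38 0.02 0.16 -0 -0.007 -0
-0.37 0.02 0.17 -0.001 -0.007 -0.001
-0.38 0.02 0.17 0 -0.007 0
-0.38 0.01 0.17 0 -0.007 -0
-0.37 0.02 0.18 0 -0.007 -0
-0.37 0.02 0.18 0 -0.007 -0.001
-0.37 0.02 0.19 0 -0.007 -0
-0.37 0.02 0.19 0 -0.007 -0
-0.37 0.02 0.19 0 -0.007 -0.001
```

>>> move_arm(
  plan="-0.36 0.03 0.09 0 0 0 4; -0.36 0.03 0.09 0 0 0 4; -0.36 0.03 0.09 0 0 0 4; -0.36 0.03 0.09 0 0 0 4; -0.36 0.03 0.09 0 0 0 4; -0.38 -0.09 0.09 0 0 0 4; -0.38 -0.09 0.09 0 0 0 4; -0.38 -0.09 0.09 0 0 0 4; -0.38 -0.09 0.09 0 0 0 4; -0.38 -0.09 0.09 0 0 0 4; -0.38 -0.09 0.09 0 0 0 4; -0.38 -0.09 0.09 0 0 0 4; -0.38 -0.09 0.09 0 0 0 4; -0.38 -0.09 0.09 0 0 0 4; -0.38 -0.09 0.09 0 0 0 4; -0.38 -0.09 0.09 0 0 0 4",
)

```text
t: 4.65
tool_pos: [468.3, 20.4, 217.4]
ee_rot: [[-0.948, 0.211, 0.237], [0.205, 0.977, -0.051], [-0.243, -0.0, -0.97]]
ft_force: [0.5, -0.2, 0.1]
opening: 39.8
finger_force: 0.0
```

```bash
python3 s.py
python3 - <<'E'
from h import *
out=[]
for n in("top","wrist"):
    p,d=get_image(n); out.append(p[:,:,::-1])
cv2.imwrite("pics/a2.png",cv2.resize(np.hstack([out[0][60:260,140:340],cv2.resize(out[1],(267,200))]),None,fx=1.7,fy=1.7))
E
python3 plan.py 556 -11.5 52 -12 28 10
```

```text
4.65 tcp [468.3  20.4 217.4] tip [508.7  11.6  52.4] tip board -143.5 -13.1 
z [ 0.237 -0.051 -0.97 ] x [-0.948  0.205 -0.243] j [ -6.5  26.4 114.3  -3.3  25.4 -81.5] [ 0.5 -0.2  0.1]
-0.08 -0.13 0.13 -0 -0.024 -0
-0.07 -0.13 0.15 -0 -0.025 -0.001
-0.07 -0.12 0.16 -0 -0.024 0
-0.07 -0.13 0.17 -0.001 -0.024 -0
-0.07 -0.13 0.18 0 -0.024 -0.001
-0.05 -0.13 0.19 0 -0.025 -0
-0.06 -0.13 0.2 0 -0.024 -0
-0.05 -0.13 0.22 -0 -0.024 -0.001
-0.04 -0.13 0.22 -0 -0.024 -0
-0.04 -0.13 0.24 -0 -0.025 -0
```

View pics/a2.png

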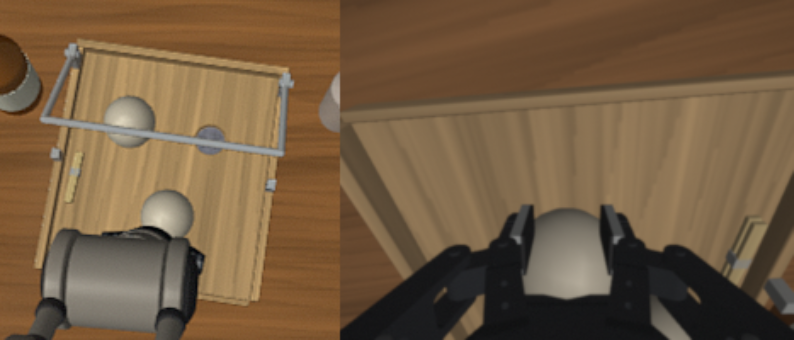

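The left half shows the ball cradled by the fingers and rolling, at about (167,215); the empty pocket is at (210,138). I'll continue and add tilt.

```bash
python3 - <<'E'
from h import *
p,d=get_image("top");V,U=np.mgrid[:384,:512]
P=pts("top",d,U.ravel(),V.ravel()).reshape(384,512,3)
from scipy.optimize import least_squares
m=((U-238)**2+(V-183)**2<13**2)&(P[...,2]>60)&(P[...,2]<90)
q=P[m];print(m.sum(),least_squares(lambda c:np.linalg.norm(q-c,axis=1)-38,[550,3,50],loss="soft_l1").x)
E
python3 plan.py 556 -11.5 50 -12 28 13
```

```text
506 [553.92358768   0.58738639  49.40612313]
-0.06 -0.1 0.12 -0 -0.019 -0
-0.06 -0.1 0.12 -0 -0.018 -0.001
-0.05 -0.1 0.13 -0 -0.019 0
-0.06 -0.1 0.14 -0 -0.019 -0
-0.05 -0.09 0.14 -0.001 -0.019 -0
-0.04 -0.1 0.15 0 -0.018 -0.001
-0.05 -0.1 0.16 0 -0.019 0
-0.04 -0.1 0.17 0 -0.019 -0
-0.04 -0.1 0.17 0 -0.019 -0
-0.03 -0.1 0.18 -0 -0.018 -0.001
-0.04 -0.1 0.18 -0 -0.019 0
-0.02 -0.1 0.19 -0 -0.019 -0
-0.03 -0.1 0.2 -0 -0.018 -0
```

>>> move_arm(
  plan="-0.06 -0.1 0.12 0 -0.019 0 4; -0.06 -0.1 0.12 0 -0.019 0 4; -0.05 -0.1 0.13 0 -0.019 0 4; -0.06 -0.1 0.14 0 -0.019 0 4; -0.05 -0.09 0.14 0 -0.019 0 4; -0.04 -0.1 0.15 0 -0.019 0 4; -0.05 -0.1 0.16 0 -0.019 0 4; -0.04 -0.1 0.17 0 -0.019 0 4; -0.04 -0.1 0.17 0 -0.019 0 4; -0.03 -0.1 0.18 0 -0.018 0 4; -0.04 -0.1 0.18 0 -0.019 0 4; -0.02 -0.1 0.19 0 -0.019 0 4; -0.03 -0.1 0.2 0 -0.018 0 4",
)

```text
t: 5.88
tool_pos: [501.0, 8.8, 234.0]
ee_rot: [[-0.884, 0.216, 0.414], [0.191, 0.976, -0.102], [-0.427, -0.011, -0.904]]
ft_force: [0.6, 0.2, 0.2]
opening: 40.0
finger_force: 0.0
```

```bash
python3 s.py
python3 - <<'E'
from h import *
p,d=get_image("top");V,U=np.mgrid[:384,:512]
K,T,_=cam("top");c=T[:3,:3].T@(np.array([600,-22,50])-T[:3,3]);u0=K[0,2]-K[0,0]*c[0]/c[2];v0=K[1,2]+K[1,1]*c[1]/c[2]
P=pts("top",d,U.ravel(),V.ravel()).reshape(384,512,3)
from scipy.optimize import least_squares
m=((U-u0)**2+(V-v0+3)**2<13**2)&(P[...,2]>60)&(P[...,2]<90)
q=P[m];print(m.sum(),u0,v0,least_squares(lambda c:np.linalg.norm(q-c,axis=1)-38,[600,-22,50],loss="soft_l1").x)
E
python3 plan.py 593 -29.5 48 -12 40 10
```

```text
5.8833 tcp [501.    8.8 234. ] tip [571.5  -8.6  80.3] tip board -78.6 -24.9 
z [ 0.414 -0.102 -0.904] x [-0.884  0.191 -0.427] j [ -6.9  26.1 112.8 -10.6  16.2 -75. ] [0.6 0.2 0.2]
485 248.89236765296488 166.67539683651447 [606.95645873 -12.86162329  49.44718768]
0.36 -0.18 0.41 -0.001 -0.025 -0
0.36 -0.18 0.41 -0.002 -0.026 -0
0.38 -0.18 0.42 -0.001 -0.025 -0
0.38 -0.18 0.41 -0.002 -0.026 -0
0.4 -0.18 0.42 -0.001 -0.025 -0
0.41 -0.18 0.41 -0.001 -0.026 -0.001
0.42 -0.18 0.42 -0.002 -0.025 0
0.42 -0.19 0.41 -0.001 -0.026 0
0.44 -0.18 0.42 -0.002 -0.025 0
0.45 -0.18 0.41 -0.001 -0.026 0
```

The tilt stopped at the j5 limit (about 25°) and the tip rose, but the ball is still on the board at (607,-13). A 24° tilt is just enough to work under the bar. I'll back off, come in again low and finish the push in two legs.

```bash
python3 plan.py 545 20 52 -28 8 10
```

```text
-0.09 0.33 0.13 0.007 0.03 0.026
-0.1 0.32 0.13 0.006 0.031 0.027
-0.09 0.31 0.15 0.007 0.03 0.026
-0.09 0.31 0.16 0.007 0.03 0.027
-0.08 0.29 0.18 0.007 0.031 0.026
-0.09 0.28 0.18 0.006 0.03 0.026
-0.1 0.27 0.2 0.007 0.03 0.027
-0.09 0.26 0.2 0.007 0.031 0.026
-0.09 0.25 0.22 0.007 0.03 0.026
-0.1 0.24 0.23 0.006 0.03 0.027
```

>>> move_arm(
  plan="-0.09 0.33 0.13 0.007 0.03 0.026 4; -0.1 0.32 0.13 0.006 0.031 0.027 4; -0.09 0.31 0.15 0.007 0.03 0.026 4; -0.09 0.31 0.16 0.007 0.03 0.027 4; -0.08 0.29 0.18 0.007 0.031 0.026 4; -0.09 0.28 0.18 0.006 0.03 0.026 4; -0.1 0.27 0.2 0.007 0.03 0.027 4; -0.09 0.26 0.2 0.007 0.031 0.026 4; -0.09 0.25 0.22 0.007 0.03 0.026 4; -0.1 0.24 0.23 0.006 0.03 0.027 4; 0 0 0 0 0 0 4; 0 0 0 0 0 0 4",
)

```text
t: 6.93
tool_pos: [522.8, 31.3, 219.1]
ee_rot: [[-0.875, 0.469, 0.12], [0.464, 0.883, -0.065], [-0.136, -0.001, -0.991]]
ft_force: [0.5, 0.1, 0.1]
opening: 39.8
finger_force: 0.0
```

```bash
cat > ball.py <<'E'
import sys
from h import *
from scipy.optimize import least_squares
x,y=map(float,sys.argv[1:3])
p,d=get_image("top");V,U=np.mgrid[:384,:512]
K,T,_=cam("top");c=T[:3,:3].T@(np.array([x,y,70])-T[:3,3]);u0=K[0,2]-K[0,0]*c[0]/c[2];v0=K[1,2]+K[1,1]*c[1]/c[2]
P=pts("top",d,U.ravel(),V.ravel()).reshape(384,512,3)
m=((U-u0)**2+(V-v0)**2<15**2)&(P[...,2]>55)&(P[...,2]<91)&(np.hypot(P[...,0]-x,P[...,1]-y)<37)
q=P[m];r=least_squares(lambda c:np.linalg.norm(q-c,axis=1)-38,[x,y,50],loss="soft_l1").x
g=np.array([675,-57])-r[:2];print("ball",m.sum(),r.round(1),"to pocket",g.round(1),np.hypot(*g).round(1),np.degrees(np.arctan2(g[1],g[0])).round(1))
E
python3 s.py; python3 ball.py 607 -13
```

```text
6.9333 tcp [522.8  31.3 219.1] tip [543.3  20.3  50.7] tip board -110.4 0.0 
z [ 0.12  -0.065 -0.991] x [-0.875  0.464 -0.136] j [ -4.1  31.2 103.   -5.1  38.7 -62.3] [0.5 0.1 0.1]
ball 338 [615.1 -13.1  49.9] to pocket [ 59.9 -43.9] 74.3 -36.2
```

```bash
python3 plan.py 554 3.5 52 -16 22 6
```

```text
0.4 -0.33 0.03 -0.009 -0.041 -0.034
0.41 -0.34 0.05 -0.009 -0.041 -0.033
0.42 -0.34 0.05 -0.009 -0.041 -0.034
0.43 -0.36 0.07 -0.009 -0.041 -0.034
0.43 -0.37 0.07 -0.009 -0.041 -0.033
0.44 -0.37 0.08 -0.01 -0.041 -0.034
```

>>> move_arm(
  plan="0.4 -0.33 0.03 -0.009 -0.041 -0.034 5; 0.41 -0.34 0.05 -0.009 -0.041 -0.033 5; 0.42 -0.34 0.05 -0.009 -0.041 -0.034 5; 0.43 -0.36 0.07 -0.009 -0.041 -0.034 5; 0.43 -0.37 0.07 -0.009 -0.041 -0.033 5; 0.44 -0.37 0.08 -0.01 -0.041 -0.034 5; 0 0 0 0 0 0 5; 0 0 0 0 0 0 5",
)

```text
t: 7.65
tool_pos: [492.6, 21.1, 209.9]
ee_rot: [[-0.891, 0.277, 0.359], [0.257, 0.961, -0.103], [-0.373, 0.001, -0.928]]
ft_force: [1.3, -0.6, 0.3]
opening: 49.8
finger_force: 0.0
```

```bash
python3 s.py; python3 ball.py 615 -13; for a in "574 -2 51 -16 22 7" ; do python3 plan.py $a; done
```

```text
7.65 tcp [492.6  21.1 209.9] tip [553.5   3.6  52.2] tip board -98.0 -15.2 
z [ 0.359 -0.103 -0.928] x [-0.891  0.257 -0.373] j [ -5.3  28.4 113.7 -13.8  16.8 -66.7] [ 1.3 -0.6  0.3]
ball 662 [615.1 -13.5  49.6] to pocket [ 59.9 -43.5] 74.0 -36.0
-0.26 0 0.13 0 -0 -0
-0.27 0 0.13 0 -0 -0
-0.26 0.01 0.13 0 -0 -0.001
-0.26 -0 0.13 0 -0.001 0
-0.27 -0 0.12 0 0 -0
-0.26 -0 0.13 0 0 -0
-0.26 0 0.13 0 0 -0.001
```

>>> move_arm(
  plan="-0.26 0 0.13 0 0 0 5; -0.26 0 0.13 0 0 0 5; -0.26 0 0.13 0 0 0 5; -0.26 0 0.13 0 0 0 5; -0.26 0 0.13 0 0 0 5; -0.26 0 0.13 0 0 0 5; -0.26 0 0.13 0 0 0 5; -0.26 -0.1 0.11 0 0 0 5; -0.26 -0.1 0.1 0 0 0 5; -0.26 -0.1 0.11 0 0 0 5; -0.26 -0.1 0.1 0 0 0 5; -0.26 -0.1 0.11 0 0 0 5; -0.26 -0.1 0.1 0 0 0 5; -0.26 -0.1 0.11 0 0 0 5; -0.26 -0.1 0.1 0 0 0 5; -0.26 -0.1 0.11 0 0 0 5; -0.26 -0.1 0.1 0 0 0 5; 0 0 0 0 0 0 5",
)

```text
t: 9.2
tool_pos: [537.1, -2.2, 208.2]
ee_rot: [[-0.891, 0.277, 0.36], [0.257, 0.961, -0.103], [-0.374, 0.001, -0.927]]
ft_force: [-0.4, 0.2, -1.2]
opening: 49.7
finger_force: 0.0
```

```bash
python3 s.py; python3 ball.py 639 -31
```

```text
9.2 tcp [537.1  -2.2 208.2] tip [598.2 -19.7  50.5] tip board -50.6 -32.3 
z [ 0.36  -0.103 -0.927] x [-0.891  0.257 -0.374] j [ -7.6  31.6 107.1  -9.3  19.8 -73.4] [-0.4  0.2 -1.2]
ball 484 [635.8 -31.7  49.5] to pocket [ 39.2 -25.3] 46.7 -32.9
```

```bash
python3 plan.py 617.5 -38.9 50 -9 26 10
```

```text
-0.1 -0.22 0.09 -0.005 -0.007 -0.011
-0.11 -0.22 0.1 -0.005 -0.007 -0.012
-0.1 -0.22 0.1 -0.005 -0.007 -0.011
-0.09 -0.23 0.09 -0.005 -0.007 -0.011
-0.1 -0.22 0.1 -0.005 -0.007 -0.011
-0.09 -0.24 0.1 -0.005 -0.007 -0.012
-0.09 -0.23 0.1 -0.005 -0.007 -0.011
-0.09 -0.24 0.1 -0.005 -0.007 -0.011
-0.08 -0.24 0.1 -0.004 -0.007 -0.012
-0.09 -0.24 0.1 -0.005 -0.008 -0.011
```

>>> move_arm(
  plan="-0.1 -0.22 0.09 -0.005 -0.007 -0.011 5; -0.11 -0.22 0.1 -0.005 -0.007 -0.012 5; -0.1 -0.22 0.1 -0.005 -0.007 -0.011 5; -0.09 -0.23 0.09 -0.005 -0.007 -0.011 5; -0.1 -0.22 0.1 -0.005 -0.007 -0.011 5; -0.09 -0.24 0.1 -0.005 -0.007 -0.012 5; -0.09 -0.23 0.1 -0.005 -0.007 -0.011 5; -0.09 -0.24 0.1 -0.005 -0.007 -0.011 5; -0.08 -0.24 0.1 -0.004 -0.007 -0.012 5; -0.09 -0.24 0.1 -0.005 -0.008 -0.011 5; 0 0 0 0 0 0 5",
)

```text
t: 10.17
tool_pos: [549.8, -27.8, 210.4]
ee_rot: [[-0.893, 0.156, 0.423], [0.141, 0.988, -0.067], [-0.428, -0.001, -0.904]]
ft_force: [0.5, -0.4, -1.6]
opening: 50.2
finger_force: 0.0
```

```bash
python3 s.py; python3 ball.py 657 -45; python3 -c "
from h import *
o=[get_image(n)[0][:,:,::-1] for n in('top','scene')]
cv2.imwrite('pics/a3.png',np.hstack([cv2.resize(o[0][70:250,150:330],(400,400)),cv2.resize(o[1][170:300,180:350],(523,400))])[:,:800])"
```

```text
10.1667 tcp [549.8 -27.8 210.4] tip [621.7 -39.2  56.8] tip board -24.8 -48.6 
z [ 0.423 -0.067 -0.904] x [-0.893  0.141 -0.428] j [-11.1  32.  106.5   3.1  16.2 -94.9] [ 0.5 -0.4 -1.6]
ball 476 [659.1 -47.   49.3] to pocket [ 15.9 -10. ] 18.8 -32.1
```

View pics/a3.png

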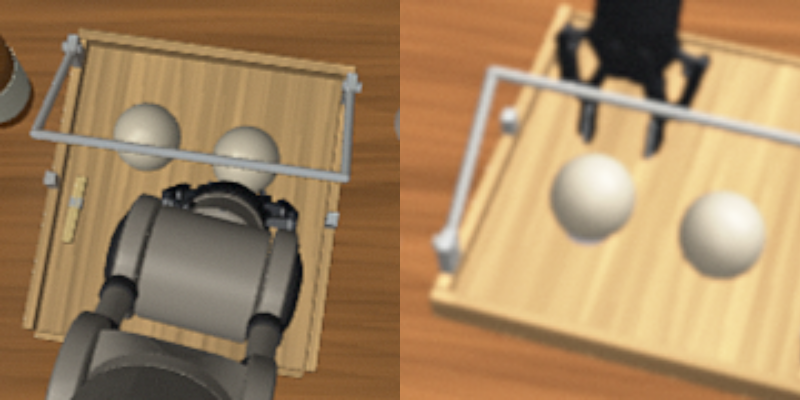

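The ball is at the near rim of the right pocket (left half at (246,160)), 19 mm to go. The gripper is clear of the bar.

>>> move_arm(
  plan="-0.17 -0.08 0.08 0 0 0 5; -0.17 -0.08 0.08 0 0 0 5; -0.17 -0.08 0.08 0 0 0 5; -0.17 -0.08 0.08 0 0 0 5; 0 0 0 0 0 0 5",
)

```text
t: 10.73
tool_pos: [556.9, -32.0, 210.2]
ee_rot: [[-0.893, 0.157, 0.422], [0.141, 0.988, -0.067], [-0.428, -0.001, -0.904]]
ft_force: [1.3, 0.5, -0.5]
opening: 49.9
finger_force: 0.0
```

```bash
python3 s.py; python3 ball.py 667 -52
```

```text
10.7333 tcp [556.9 -32.  210.2] tip [628.7 -43.4  56.6] tip board -17.3 -51.9 
z [ 0.422 -0.067 -0.904] x [-0.893  0.141 -0.428] j [-11.4  32.5 105.3   3.4  16.9 -95.5] [ 1.3  0.5 -0.5]
ball 456 [674.2 -57.9  41.2] to pocket [0.8 0.9] 1.2 47.1
```

Seated: centre 1.2 mm from the pocket, z 41. I'll back off, rise, close the fingers and go above the bar.

>>> move_arm(
  plan="0.9 0 -0.43 0 0 0 5; 1.8 0 -0.86 0 0 0 5; 1.8 0 -0.86 0 0 0 5; 1.8 0 -0.86 0 0 0 5; 1.8 0 -0.86 0 0 0 0; -1.3 0 -2.7 0 0.05 0 0; -1.3 0 -2.7 0 0.1 0 0; -1 0 -2.8 0 0.1 0 0; -0.5 0 -2.8 0 0.1 0 0; -0.2 0 -2.8 0 0.1 0 0; 0 0 0 0 0 0 0; 0 0 0 0 0 0 0",
)

```text
t: 11.78
tool_pos: [487.2, -20.7, 369.7]
ee_rot: [[-0.988, 0.155, -0.008], [0.155, 0.988, 0.003], [0.008, 0.001, -1.0]]
ft_force: [0.5, 0.3, -1.0]
opening: -0.0
finger_force: 0.0
```

```bash
python3 s.py; python3 ball.py 675 -57; python3 plan.py 638.5 7 172 -7.6 0 8
```

```text
11.7833 tcp [487.2 -20.7 369.7] tip [485.9 -20.2 199.7] tip board -161.9 -47.7 
z [-0.008  0.003 -1.   ] x [-0.988  0.155  0.008] j [-11.5  17.7  96.    0.1  66.7 -92.6] [ 0.5  0.3 -1. ]
ball 405 [674.3 -57.9  41.3] to pocket [0.7 0.9] 1.1 53.4
-1.82 0.63 0.31 0 -0.001 -0.003
-1.83 0.63 0.32 0 -0.002 -0.003
-1.83 0.63 0.31 0.001 -0.001 -0.003
-1.83 0.62 0.32 -0 -0.001 -0.003
-1.83 0.61 0.32 0 -0.001 -0.002
-1.83 0.61 0.32 0 -0.002 -0.003
-1.83 0.6 0.33 0 -0.001 -0.003
-1.84 0.6 0.33 0.001 -0.001 -0.003
```

>>> move_arm(
  plan="-1.82 0.63 0.31 0 -0.001 -0.003 0; -1.83 0.63 0.32 0 -0.001 -0.003 0; -1.83 0.63 0.31 0 -0.001 -0.003 0; -1.83 0.62 0.32 0 -0.001 -0.003 0; -1.83 0.61 0.32 0 -0.001 -0.003 0; -1.83 0.61 0.32 0 -0.002 -0.003 0; -1.83 0.6 0.33 0 -0.001 -0.003 0; -1.84 0.6 0.33 0 -0.001 -0.003 0; 0 0 0 0 0 0 0; 0 0 0 0 0 0 0",
)

```text
t: 12.67
tool_pos: [638.4, 7.3, 339.3]
ee_rot: [[-0.991, 0.131, -0.006], [0.131, 0.991, 0.002], [0.006, 0.002, -1.0]]
ft_force: [0.1, 0.2, 0.1]
opening: -0.2
finger_force: 0.0
```

```bash
python3 s.py; python3 -c "
from h import *
p,d=get_image('wrist');q,e=get_image('scene')
cv2.imwrite('pics/w4.png',np.hstack([cv2.resize(p,(400,300)),cv2.resize(q[150:300,170:370],(400,300))])[:,:,::-1])"
```

```text
12.6667 tcp [638.4   7.3 339.3] tip [637.4   7.7 169.3] tip board -15.4 -0.1 
z [-0.006  0.002 -1.   ] x [-0.991  0.131  0.006] j [ -6.2  34.6  73.2   0.1  72.6 -88.7] [0.1 0.2 0.1]
```

View pics/w4.png

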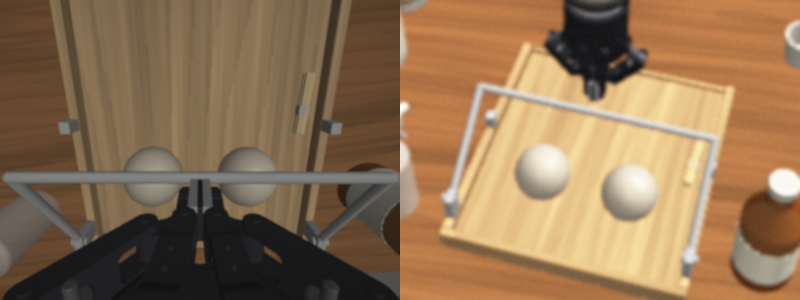

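Both balls are seated, and the closed fingertips at (200,182) in the wrist view are over the bar's middle, between the balls. I'll press down along the arc.

>>> move_arm(
  plan="0 0 0.67 0 0 0 0; 0 0 0.67 0 0 0 0; 0 0 0.67 0 0 0 0; 0.2 0 0.6 0 0 0 0; 0.2 0 0.6 0 0 0 0; 0.2 0 0.4 0 0 0 0; 0.24 0 0.63 0 0 0 0; 0.24 0 0.63 0 0 0 0; 0.24 0 0.63 0 0 0 0; 0.2 0 0.63 0 0 0 0; 0.1 0 0.5 0 0 0 0; 0.1 0 0.5 0 0 0 0; 0.1 0 0.5 0 0 0 0; 0.1 0 0.5 0 0 0 0; 0.04 0 0.5 0 0 0 0; 0.04 0 0.5 0 0 0 0; 0 0 0.3 0 0 0 0; 0 0 0 0 0 0 0",
)

```text
t: 14.27
tool_pos: [618.3, 9.9, 246.7]
ee_rot: [[-0.991, 0.131, -0.004], [0.131, 0.991, 0.002], [0.004, 0.002, -1.0]]
ft_force: [-0.4, 0.3, -0.7]
opening: -0.0
finger_force: 0.0
```

```bash
python3 s.py;  python3 -c "
from h import *
p,d=get_image('wrist');q,e=get_image('scene')
cv2.imwrite('pics/w5.png',np.hstack([cv2.resize(p,(400,300)),cv2.resize(q[150:300,170:370],(400,300))])[:,:,::-1])"
```

```text
14.2667 tcp [618.3   9.9 246.7] tip [617.6  10.3  76.7] tip board -35.4 -0.1 
z [-0.004  0.002 -1.   ] x [-0.991  0.131  0.004] j [ -6.2  38.1  82.8   0.1  59.4 -88.7] [-0.4  0.3 -0.7]
```

View pics/w5.png

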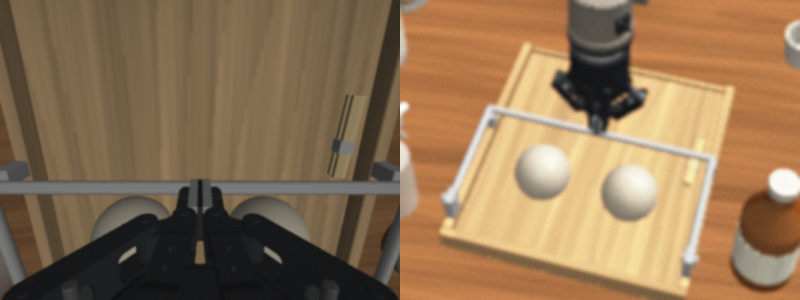

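The bar follows, nearly down under the tips at (200,187). I'll finish in small steps, watching the force.

>>> move_arm(
  plan="0.03 0 0.25 0 0 0 0; 0 0 0.25 0 0 0 0; 0 0 0.2 0 0 0 0; 0 0 0.15 0 0 0 0; 0 0 0 0 0 0 0",
)

```text
t: 14.78
tool_pos: [618.0, 10.0, 238.8]
ee_rot: [[-0.991, 0.131, -0.003], [0.131, 0.991, 0.002], [0.004, 0.002, -1.0]]
ft_force: [-0.6, 0.3, -0.5]
opening: 0.0
finger_force: 0.0
```

>>> move_arm(
  plan="0 0 0.1 0 0 0 0; 0 0 0.1 0 0 0 0; 0 0 0 0 0 0 0",
)

```text
t: 15.03
tool_pos: [618.0, 10.0, 238.2]
ee_rot: [[-0.991, 0.131, -0.003], [0.131, 0.991, 0.002], [0.003, 0.002, -1.0]]
ft_force: [-2.0, 0.2, 7.1]
opening: -0.1
finger_force: 3.7
```

>>> move_arm(
  plan="0 0 0.1 0 0 0 0; 0 0 0 0 0 0 0",
)

```text
t: 15.2
tool_pos: [617.9, 10.0, 238.1]
ee_rot: [[-0.991, 0.131, -0.002], [0.131, 0.991, 0.002], [0.002, 0.002, -1.0]]
ft_force: [-5.1, 0.3, 13.0]
opening: -0.3
finger_force: 6.4
```

The bar is on its stop (13 N with no further travel). Retreating straight up.

>>> move_arm(
  plan="0 0 -0.3 0 0 0 0; 0 0 -0.8 0 0 0 0; 0 0 -2 0 0 0 0; 0 0 -3 0 0 0 0; 0 0 -3 0 0 0 0; 2 0 -3 0 0 0 0; 3 0 -1 0 0 0 0; 3 0 0 0 0 0 0; 3 0 0 0 0 0 0; 3 0 0 0 0 0 0; 3 0 0 0 0 0 0; 0 0 0 0 0 0 0; 0 0 0 0 0 0 0",
)

```text
t: 16.28
tool_pos: [449.0, 32.3, 368.4]
ee_rot: [[-0.991, 0.131, -0.002], [0.131, 0.991, 0.002], [0.002, 0.002, -1.0]]
ft_force: [1.1, -0.4, 0.4]
opening: 0.1
finger_force: 0.0
```

```bash
python3 ball.py 675 -57; python3 ball.py 690 61; python3 -c "
from h import *
p,d=get_image('top');q,e=get_image('scene')
V,U=np.mgrid[:384,:512];P=pts('top',d,U.ravel(),V.ravel());r=(P-[652.7,5.7,0])@np.array([[.991,.132,0],[-.132,.991,0],[0,0,1]])
m=(abs(r[:,0]+35)<4)&(abs(r[:,1])<140)&(P[:,2]>45)&(P[:,2]<80);print(m.sum(),np.median(r[m],axis=0))
cv2.imwrite('pics/f.png',np.hstack([cv2.resize(p[50:300,80:413],(400,300)),cv2.resize(q[100:300,110:377],(400,300))])[:,:,::-1])"
```

```text
ball 598 [674.3 -57.9  41.4] to pocket [0.7 0.9] 1.1 51.1
ball 593 [690.3  61.1  41.4] to pocket [ -15.3 -118.1] 119.0 -97.4
385 [-35.58479503   1.15806511  64.20519439]
```

View pics/f.png

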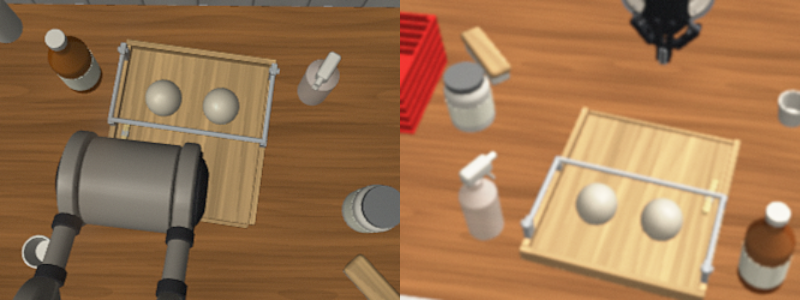

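Both balls are seated at (163,98) and (220,105) in the top view. The bar is level across the front on its rests, with its top at z 64, and the bystanders are unmoved.

```bash
python3 -c "
from cell import ticket
print(ticket.job_done())"
```

```text
the job is handed in; nothing more can be done
None
```

I rolled the loose ball into the right pocket, pressed the wire keeper fully down in front of both balls, and handed the job in at about 16 s; the stored ball hadn't moved and nothing else looked disturbed.

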